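# Release the mixing pot and nest all the pots on the tray

### The job

Clear up the mixing station: swing the clamp's lever fully back before lifting out the pot it holds, then put every steel mixing pot on the white tray as one upright stack, each nested fully home in the one below, in any order. Swing the empty clamp's lever fully shut again, and leave the other things on the bench where they stand.

Things in the scene. Friction and masses are not known exactly. Their poses are not given: they have to be found in the camera images.
- pot0: steel pot, open at the top, 46 mm tall: straight collar 64 mm in diameter (wall 2.5) from 22 to 46 mm above the foot, below it a shoulder and a narrower body 54 mm wide, 49 mm at the foot. Origin: centre of the underside, z up. About 0.11 kg. Starts in the bench clamp, foot on the socket floor.
- pot1: loose pot on the bench (or absent), same shape and origin as pot0. Lowered upright into another pot until its shoulder rests on that rim, it stands 24 mm higher, with about 2 mm play; its whole collar stays above the rim below, free to grip.
- pot2: loose pot on the bench (or absent), same shape and origin as pot0. Lowered upright into another pot until its shoulder rests on that rim, it stands 24 mm higher, with about 2 mm play; its whole collar stays above the rim below, free to grip.
- pot3: loose pot on the bench (or absent), same shape and origin as pot0. Lowered upright into another pot until its shoulder rests on that rim, it stands 24 mm higher, with about 2 mm play; its whole collar stays above the rim below, free to grip.
- pot4: loose pot on the bench (or absent), same shape and origin as pot0. Lowered upright into another pot until its shoulder rests on that rim, it stands 24 mm higher, with about 2 mm play; its whole collar stays above the rim below, free to grip.
- pot5: loose pot on the bench (or absent), same shape and origin as pot0. Lowered upright into another pot until its shoulder rests on that rim, it stands 24 mm higher, with about 2 mm play; its whole collar stays above the rim below, free to grip.
- drain_tray: shallow white enamel tray fixed to the bench, 150 mm (its x) by 160 mm (its y), 18 mm tall, walls and floor 5 mm thick. Origin: centre of the underside, so the floor's top is 5 mm above it. It lies on one side of the bench, the clamp on the other.
- pot_clamp: fixed bench pot clamp: beech block 135 by 110 mm, 22 mm tall, with a round socket 58 mm wide and 14 mm deep; on its -x side a steel bracket reaching 74 mm above the bench, 32 mm wide along y, carries a black-gripped hold-down lever. Origin: on the socket's axis at bench height; x from the lever towards the socket, y along the lever's hinge, z up.
- clamp_socket (a point): centre of the socket's floor, 8 mm above the bench; the clamped pot's foot stands here, its rim 54 mm above the bench.
- clamp_lever (a joint): hold-down lever, rad: 0 shut (handle upright, short arm over the pot's rim, its rubber foot 1.5 mm above it), 1.35 fully open (handle laid back towards the clamp's -x, 13 degrees above level, arm raised clear of the pot). Friction of about 0.22 N m keeps it wherever it is left; no spring.
- lever_pivot (a point): on the hinge axis, at x = -62 mm from the clamp's origin and 64 mm above the bench.
- lever_grip (a point): point on the axis of the black grip, a round bar 18 mm in diameter reaching from 42 to 127 mm from the pivot; this point is 100 mm from the pivot and travels with the lever. Pinched by its two sides along the hinge direction, the bar turns between the fingers as they follow the arc.
- tape_roll: bystander: roll of tape lying flat, 72 mm in diameter, 36 mm tall; origin under its centre. Stands among the pots.
- ink_tin: bystander: closed tin, 62 mm in diameter, 58 mm tall; origin under its centre. Stands among the pots.
- white_jar: bystander: white jar with a lid, 72 mm in diameter, 80 mm tall, beyond the pots; origin under its centre.
- amber_bottle: bystander: amber bottle, 74 mm in diameter, 200 mm tall, at the right edge; origin under its centre.
- brush_tin: bystander: tin of brushes, 80 mm in diameter, about 210 mm tall with the brushes, at the left edge; origin under its centre.
- palette_knife: bystander: palette knife lying flat, 160 mm long, at the back; origin under its middle.
- sanding_block: bystander: cork block 100 by 60 by 32 mm, beyond the pots; origin under its centre.
Things that resemble listed ones, but are neither listed nor needed, are in the scene too. What is shaped like the pot3 but blue, pink or turquoise is not meant.

How it is judged:
By the outcome, as a careful person would: the job done as asked, in the order asked, and still so for the second after the job is handed in, with the robot touching nothing.
Of pot1, pot2, pot3, pot4, pot5 only 3 to 5 are there at a start; the rules pass over those that are not, and their reading is None.
At some moment in a run one of pot1, pot2, pot3, pot4, pot5 may be knocked a few centimetres aside while the robot is not near it.
It also fails if it takes over 210 s, if anything falls off the work surface, if the arm or the gripper's body presses on something with over 40 N, if the wrist force passes 120 N, or if a joint passes its speed limit or range.

### The arm

A 6-joint arm with a two-finger parallel gripper is mounted at the origin on the work surface. World frame = base frame: x ahead of the robot, y to its left, z up, the work surface at z = 0. Lengths are in m, angles in rad, forces in N, time in s.
With the tool pointing down it reaches from about 0.3 to 1 m from the base axis. Payload 5.1 kg.
Tool frame: the origin (TCP) lies on the front face of the gripper's body, between the roots of the fingers; the fingertips stand 78 mm ahead of it and the grasp point (between the pads) lies 59 mm ahead of it; z points along the fingers, y is the line along which they close (so a half turn about z gives the same grasp; the last joint's range is limited). The gripper opens to 95 mm and grips with 3 to 60 N. Pads are 20 mm wide; open, the fingers measure 119 mm over their backs; the gripper's body (75 mm by 180 mm) begins 59 mm behind the grasp point.
Start: joints at [1.252, 0.124, 1.65, -0, 1.367, -0.083], TCP at [0.152, 0.632, 0.292] pointing down, gripper open.
Joint ranges: [-2.61, 2.61], [-1.02, 2.33], [0.03, 2.71], [-1.35, 4.49], [0.32, 2.68], [-2.91, 2.91]. Speed limits (rad/s): [2.57, 2.57, 3.14, 3.14, 3.14, 3.14].

### API

Orientations are given as a unit quaternion [w, x, y, z].
In Python, from plant import manip, camera, camera_info gives the robot as it stands.
- The arm moves only by the tool carry_out, never from a script. Its argument "rows" is a list that holds one entry, the list of rows, each a list of 7 numbers: the shift along the tool's x, y, z in mm, then the turn, a rotation vector about the tool's x, y, z in degrees, then the closure, from -1 (fully open) to 1 (shut). In form: [[[tx, ty, tz, ax, ay, az, gripper], ...]]. A call has 1 to 12 rows; each row shifts and turns the commanded pose from where the row before left it, along the tool's axes as they then stand; what a row does not reach is not made up. A row lasts 1/12 s, in which the tool goes at most 41.7 mm and 7.16 degrees, less where a joint would pass 70% of its speed; a pose out of reach is approached as far as the arm can. A call is refused whole if a number of a shift passes 41.7 or a number of a turn 7.16, either way. A call with a gripper value outside its range is refused whole. The fingers move at their own pace and stop on an object; "grip_force" is the grip in N (left out, the last holds). Time passes only in rows, so rows that do not move let the fingers close. It gives the time, the measured TCP pose, the force, the opening and the grip force at its end, in the units of the state.
- manip.get_obs(): the state, without advancing time (a new reading comes with each control period).
- camera(name): name is "scene" or "top" or "wrist"; returns the picture (400x640x3 uint8, blue, green, red); there is no depth.
- camera_info(name): a dict with "intrinsics" (3x3 intrinsics, pixels), "k1" (the pictures are not rectified: a ray, as slopes to the right and down, at radius r is drawn at 1 + k1 r^2 times it, then the intrinsics apply), "origin" and "attitude" of the camera in the world. Camera axes: x right, y down, z forward; pixel columns grow to the right and rows downward; lengths in m; the calibration is good to about 2 mm. A picture is of the moment at which its call begins: read the wrist's pose just before it. camera_info takes no time and is no camera call; for the wrist camera it gives the pose at the moment of the call.
- manip.hand_in(): hands the job in; it is judged then, once.
The state is a dict: "clock": time; "q": joint angles; "joint_vel": joint speeds; "joint_efforts": joint torques, N m; "position": TCP position; "tcp_rot": TCP orientation; "force": force on the tool from outside, world axes, zero at the start; "ft_torque": the same for the moment, N m; "finger_gap": finger opening in m; "finger_force": force on a finger pad.
Only numpy, scipy, OpenCV 4.12 (cv2) and the standard library are available. Lean on these libraries where they do the work, as an engineer would, in place of code of your own. Each camera call takes 0.05 s, during which the arm holds its last target. There are 200 camera calls.

## Working session

There is one attempt and no reset: what is moved stays moved. The work goes in short steps, Python scripts to look and compute and a tool call to move; the robot and the scene stay as the last step left them, time stands still between calls to the robot, and variables do not carry over. Pictures are saved under pics/ and viewed, at most 14 in all, crops included, and the job is handed in when it is done.

Besides the shell and the picture viewer there is one more tool, called after "Emit:" by a JSON object that holds its "name" and its "arguments". carry_out: Moves the arm, as the interface text tells. Its arguments: {"type":"object","properties":{"rows":{"type":"array","items":{"type":"array","items":{"type":"array","items":{"type":"number"}}}},"grip_force":{"type":"number"}},"required":["rows"]}

```bash
ls; mkdir -p pics; cat > h.py <<'E'
import numpy as np, cv2
from scipy.spatial.transform import Rotation as R
from plant import manip, camera, camera_info
def att(ci):
    a=np.array(ci["attitude"],float)
    return a if a.shape==(3,3) else R.from_quat(a[[1,2,3,0]]).as_matrix()
def ray(ci,px):
    K=np.array(ci["intrinsics"]);k=ci["k1"]
    d=np.array([(px[0]-K[0,2])/K[0,0],(px[1]-K[1,2])/K[1,1]]);u=d.copy()
    for _ in range(20): u=d/(1+k*(u@u))
    return np.array(ci["origin"]),att(ci)@np.array([u[0],u[1],1])
def onz(ci,px,z):
    o,d=ray(ci,px); return o+d*(z-o[2])/d[2]
def proj(ci,P):
    K=np.array(ci["intrinsics"]);p=att(ci).T@(np.array(P)-np.array(ci["origin"]));u=p[:2]/p[2];u=u*(1+ci["k1"]*(u@u))
    return np.array([K[0,0]*u[0]+K[0,2],K[1,1]*u[1]+K[1,2]])
def save(name,img): cv2.imwrite("pics/"+name,img)
E
python3 - <<'E'
from h import *
print(manip.get_obs())
for n in("scene","top","wrist"):
    print(n,camera_info(n)); im=camera(n); save(n+"0.png",im)
a=cv2.imread("pics/scene0.png");b=cv2.imread("pics/top0.png")
E
```

```text
pics
{'clock': 0.0, 'q': array([ 1.25242504e+00,  1.24480083e-01,  1.65165462e+00, -1.95152036e-05,
        1.36750276e+00, -8.25546636e-02]), 'joint_vel': array([-7.25667804e-04, -8.12625941e-05, -9.49789399e-05,  7.74703486e-04,
        1.74311482e-03,  7.61922114e-04]), 'joint_efforts': array([ 2.63129747e-03, -4.17591333e+01, -3.59937716e+01,  7.75425090e-02,
        4.89256962e-02, -1.62113374e-04]), 'position': array([0.15171711, 0.63155268, 0.29101454]), 'tcp_rot': array([-1.94220884e-04,  1.17633275e-01,  9.93056578e-01, -1.00383230e-03]), 'force': array([-0.2600802 , -0.1511213 , -0.72907108]), 'ft_torque': array([ 0.01176131,  0.00016735, -0.01515192]), 'finger_force': 0.0, 'finger_gap': 0.09501889041490273}
scene {'intrinsics': array([[395.42895095,   0.        , 312.84322673],
       [  0.        , 395.42895095, 199.97031178],
       [  0.        ,   0.        ,   1.        ]]), 'k1': -0.0578536707852212, 'origin': array([1.35087655, 0.04254665, 0.87359776]), 'attitude': array([-0.26052065,  0.6310774 ,  0.67253457, -0.28560036])}
top {'intrinsics': array([[369.56153445,   0.        , 317.27474216],
       [  0.        , 369.56153445, 190.93106274],
       [  0.        ,   0.        ,   1.        ]]), 'k1': 0.01713264452887831, 'origin': array([0.50066808, 0.01295535, 1.09538592]), 'attitude': array([-0.01684685,  0.70871537, -0.70447012,  0.03406689])}
wrist {'intrinsics': array([[336.38959503,   0.        , 324.40177372],
       [  0.        , 336.38959503, 201.7735843 ],
       [  0.        ,   0.        ,   1.        ]]), 'k1': 0.01456579426018561, 'origin': array([0.0804672 , 0.64871351, 0.38442892]), 'attitude': array([0.10508055, 0.77854765, 0.61326312, 0.08203651])}
```

View pics/top0.png

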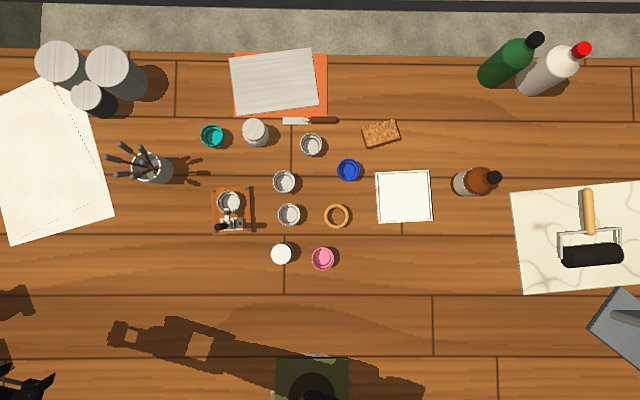

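View pics/scene0.png

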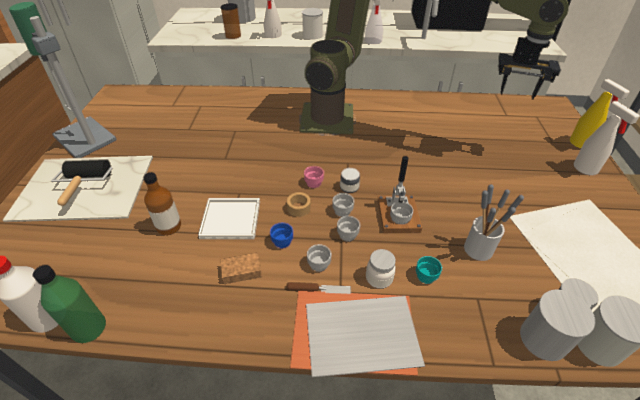

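The top view shows steel pots at (311,145), (284,182) and (289,215), with the clamped one at (230,203). The decoys are turquoise (212,135), blue (349,170) and pink (323,258). The closed tin is at (281,254), the jar at (255,132) and the tray at (404,196). I'll confirm these in an enlarged crop and measure.

```bash
python3 - <<'E'
from h import *
b=cv2.imread("pics/top0.png"); a=cv2.imread("pics/scene0.png")
c1=cv2.resize(b[115:275,195:365],None,fx=3.4,fy=3.4,interpolation=cv2.INTER_CUBIC)
save("crop1.png",c1)
ci=camera_info("top")
for n,p,z in[("A",(311,145),.046),("B",(284,182),.046),("C",(289,215),.046),("cl",(230,203),.054),("ink",(281,254),.058),("jar",(255,132),.08),("tape",(337,216),.036),("blue",(349,170),.046),("pink",(323,258),.046),("turq",(212,135),.046),("bottle",(485,180),.15),("brush",(150,167),.1)]:
    print(n,onz(ci,p,z).round(3))
for p in[(375,172),(431,170),(434,221),(378,223)]: print("tray",onz(ci,p,.018).round(3))
m=(b.min(2)>200).astype(np.uint8)
n,l,s,ce=cv2.connectedComponentsWithStats(m)
for i in range(1,n):
    if s[i,4]>100: print(s[i],ce[i], cv2.minAreaRect(np.argwhere(l==i)[:,::-1].astype(np.float32)))
for p in [(214,189),(250,188),(250,233),(213,233)]: print("block",onz(ci,p,.022).round(3))
E
```

```text
A [0.709 0.006 0.046]
B [0.601 0.082 0.046]
C [0.508 0.067 0.046]
cl [0.54  0.232 0.054]
ink [0.4   0.088 0.058]
jar [0.737 0.162 0.08 ]
tape [ 0.506 -0.07   0.036]
blue [ 0.637 -0.103  0.046]
pink [ 0.388 -0.029  0.046]
turq [0.734 0.289 0.046]
bottle [ 0.6   -0.444  0.15 ]
brush [0.634 0.437 0.1  ]
tray [ 0.636 -0.183  0.018]
tray [ 0.643 -0.349  0.018]
tray [ 0.493 -0.355  0.018]
tray [ 0.486 -0.191  0.018]
[547  49  22  24 329] [556.48024316  59.28267477] ((557.5, 60.5), (23.0, 21.0), 90.0)
[    0    77   115   169 13951] [ 47.39946957 164.10787757] ((41.882843017578125, 156.73858642578125), (154.60760498046875, 108.91651153564453), 74.38900756835938)
[ 375  170   58   54 2558] [403.38663018 196.50547303] ((403.2859802246094, 196.0758819580078), (51.462093353271484, 54.45624542236328), 86.42366790771484)
[629 181  11  31 243] [635.19753086 196.6090535 ] ((634.0, 196.0), (30.0, 10.0), 90.0)
[ 586  182   54   60 1775] [615.71549296 208.55943662] ((615.7740478515625, 210.47691345214844), (64.48705291748047, 42.235740661621094), 72.6459732055664)
[534 187  51  21 416] [564.98557692 1
[... 751 characters left out ...]
81.1790393  239.17030568] ((582.5, 239.5), (25.0, 11.0), 0.0)
[622 241  18  22 219] [630.26027397 250.60730594] ((630.8916015625, 251.3739013671875), (20.421335220336914, 17.161903381347656), 86.18592071533203)
[271 244  20  20 315] [280.49206349 253.66349206] ((280.5, 253.5), (19.0, 19.0), 90.0)
[520 263  17  27 293] [527.24914676 274.19795222] ((528.7000732421875, 275.10003662109375), (26.171329498291016, 15.00820255279541), 82.87498474121094)
[550 265  70  27 630] [586.97777778 278.65238095] ((584.4306640625, 277.3069152832031), (20.995283126831055, 71.24465942382812), 84.2894058227539)
block [0.582 0.286 0.022]
block [0.585 0.182 0.022]
block [0.456 0.18  0.022]
block [0.455 0.285 0.022]
```

View pics/crop1.png

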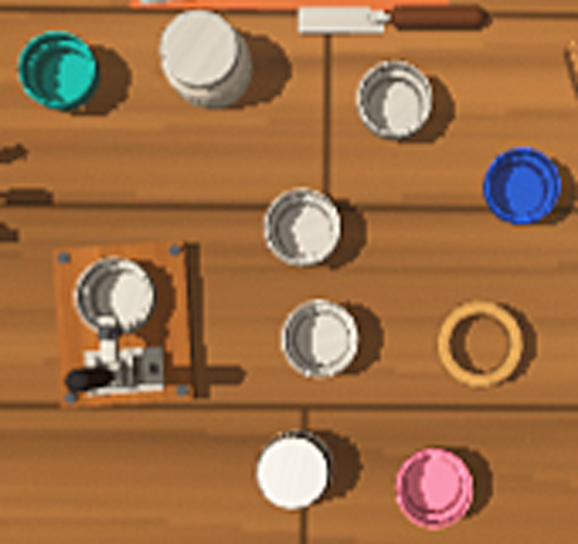

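I count three loose steel pots (A, B and C), which are open with grey metal interiors, plus the clamped one. The coloured pots and the white-lidded tin are excluded. Next I'll square the tool to the world axes and go above the lever.

Emit:
{"name": "carry_out", "arguments": {"rows": [[[0,0,0,0,0,-6.75,-1],[0,0,0,0,0,-6.75,-1],[-20,-25,0,0,0,0,-1],[-24,-30,0,0,0,0,-1],[-24,-30,0,0,0,0,-1],[-24,-30,0,0,0,0,-1],[-24,-30,0,0,0,0,-1],[-24,-30,0,0,0,0,-1],[-24,-30,0,0,0,0,-1],[-24,-30,0,0,0,0,-1],[-24,-30,0,0,0,0,-1],[-24,-30,0,0,0,0,-1]]], "grip_force": 25}}

```text
clock: 1.15
position: [0.3885, 0.3352, 0.2921]
tcp_rot: [-0.0, -0.0, 1.0, 0.0]
force: [1.3, -0.7, 0.1]
finger_gap: 0.0953
finger_force: 0.0
```

Emit:
{"name": "carry_out", "arguments": {"rows": [[[-24,-30,0,0,0,0,-1],[-24,-30,0,0,0,0,-1],[-20,-20,0,0,0,0,-1],[-12,-10,0,0,0,0,-1],[0,0,0,0,0,0,-1],[0,0,0,0,0,0,-1]]]}}

```text
clock: 1.65
position: [0.468, 0.2464, 0.2919]
tcp_rot: [-0.001, 0.001, 1.0, 0.0]
force: [-0.5, 0.1, 0.9]
finger_gap: 0.0951
finger_force: 0.0
```

```bash
python3 - <<'E'
from h import *
o=manip.get_obs();print(o["clock"],o["position"],o["tcp_rot"])
ci=camera_info("wrist");im=camera("wrist");save("w1.png",im)
print(ci["origin"],att(ci).round(3))
E
```

```text
1.65 [0.46795366 0.24641759 0.29186834] [-5.31494704e-04  1.03945375e-03  9.99999318e-01  3.77628906e-05]
[0.39467523 0.24621774 0.38523663] [[ 0.003  0.965  0.263]
 [ 1.    -0.003 -0.   ]
 [ 0.     0.263 -0.965]]
```

View pics/w1.png

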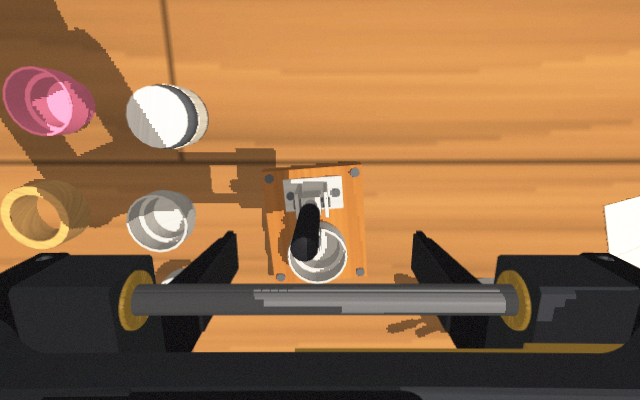

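The wrist view shows the clamp block with its bolts at (269,178), (354,172), (360,271) and (280,277). The black grip runs from (311,205) to (303,250), and the pot rim is at about (317,252).

```bash
python3 - <<'E'
from h import *
im=cv2.imread("pics/w1.png");ci=camera_info("wrist")
P=[onz(ci,p,.022) for p in [(269,178.5),(354,172.5),(360,271.5),(280,277)]]
for p in P: print("bolt",p.round(4))
print("ctr",np.mean(P,0))
for a,b in((0,1),(3,2)): d=P[b]-P[a];print("yaw y",np.degrees(np.arctan2(-d[0],d[1])))
for a,b in((0,3),(1,2)): d=P[b]-P[a];print("yaw x",np.degrees(np.arctan2(d[1],d[0])))
m=(im.max(2)<60).astype(np.uint8);m[:,:285]=0;m[:,335:]=0;m[:190]=0;m[275:]=0
n,l,s,c=cv2.connectedComponentsWithStats(m);i=1+s[1:,4].argmax();print(s[i],c[i])
ys,xs=np.where(l==i)
for y in range(ys.min(),ys.max()+1,6): r=xs[ys==y];print(y,r.min(),r.max())
x0,y0=.478,.232
for z in(.106,.164,.191): print(z,proj(ci,[x0,y0,z]))
print("tip",onz(ci,(303.5,250),.191), "pot rim",onz(ci,(317.5,252),.054))
E
```

```text
bolt [0.4668 0.186  0.022 ]
bolt [0.4603 0.2792 0.022 ]
bolt [0.5792 0.2889 0.022 ]
bolt [0.5862 0.1938 0.022 ]
ctr [0.5231413  0.23694129 0.022     ]
yaw y 4.014007386549838
yaw y 4.2227429447083145
yaw x 3.7329842434045855
yaw x 4.6570377843167465
[ 291  204   29   57 1239] [305.968523   233.11864407]
204 306 314
210 300 318
216 299 318
222 297 319
228 295 318
234 294 317
240 292 318
246 291 318
252 292 316
258 297 311
0.106 [307.38237509 210.17154554]
0.164 [303.38058019 234.00295638]
0.191 [300.78599481 249.44673123]
tip [0.4783746  0.23368272 0.191     ] pot rim [0.54006779 0.23934502 0.054     ]
```

Emit:
{"name": "carry_out", "arguments": {"rows": [[[0,0,0,0,0,-4.15,-1],[-9.5,-13.5,0,0,0,0,-1],[0,0,23,0,0,0,-1],[0,0,23,0,0,0,-1],[0,0,23,0,0,0,-1],[0,0,0,0,0,0,-1],[0,0,0,0,0,0,1],[0,0,0,0,0,0,1],[0,0,0,0,0,0,1],[0,0,0,0,0,0,1],[0,0,0,0,0,0,1],[0,0,0,0,0,0,1]]], "grip_force": 15}}

```text
clock: 2.7
position: [0.4786, 0.2343, 0.2242]
tcp_rot: [0.001, -0.036, 0.999, 0.0]
force: [0.7, -0.7, 0.6]
finger_gap: 0.0605
finger_force: 0.0
```

Emit:
{"name": "carry_out", "arguments": {"rows": [[[0,0,0,0,0,0,1],[0,0,0,0,0,0,1],[0,0,0,0,0,0,1],[0,0,0,0,0,0,1]]]}}

```text
clock: 3.03
position: [0.4782, 0.2341, 0.2232]
tcp_rot: [-0.0, -0.036, 0.999, -0.0]
force: [-0.2, -0.5, -0.6]
finger_gap: 0.034
finger_force: 0.0
```

Emit:
{"name": "carry_out", "arguments": {"rows": [[[0,0,0,0,0,0,1],[0,0,0,0,0,0,1],[0,0,0,0,0,0,1],[0,0,0,0,0,0,1],[0,0,0,0,0,0,1]]]}}

```text
clock: 3.45
position: [0.4783, 0.2336, 0.2232]
tcp_rot: [-0.0, -0.036, 0.999, -0.001]
force: [-0.8, -4.7, 0.6]
finger_gap: 0.0177
finger_force: 15.0
```

Emit:
{"name": "carry_out", "arguments": {"rows": [[[7.5,0,0.3,0,0,0,1],[7.4,0,0.8,0,0,0,1],[7.4,0,1.4,0,0,0,1],[7.2,0,2,0,0,0,1],[7.1,0,2.5,0,0,0,1],[6.9,0,3,0,0,0,1],[6.6,0,3.5,0,0,0,1],[6.3,0,4,0,0,0,1],[6,0,4.5,0,0,0,1],[5.7,0,4.9,0,0,0,1],[5.3,0,5.3,0,0,0,1],[4.9,0,5.7,0,0,0,1]]]}}

```text
clock: 4.45
position: [0.4002, 0.2279, 0.1873]
tcp_rot: [0.0, -0.036, 0.999, -0.001]
force: [-4.7, -8.8, 9.7]
finger_gap: 0.0179
finger_force: 15.0
```

Good: the force stays low and the arc is being followed. I'll finish the swing with a slight overtravel.

Emit:
{"name": "carry_out", "arguments": {"rows": [[[4.4,0,6,0,0,0,1],[4,0,6.4,0,0,0,1],[3.5,0,6.6,0,0,0,1],[3,0,6.9,0,0,0,1],[2.5,0,7.1,0,0,0,1],[1.9,0,7.2,0,0,0,1],[0.6,0,3.5,0,0,0,1],[0,0,1.5,0,0,0,1],[0,0,0,0,0,0,1]]]}}

```text
clock: 5.2
position: [0.3778, 0.2262, 0.1387]
tcp_rot: [-0.004, -0.036, 0.999, -0.001]
force: [-7.0, -6.0, 2.4]
finger_gap: 0.0172
finger_force: 15.0
```

Emit:
{"name": "carry_out", "arguments": {"rows": [[[0,0,0,0,0,0,-1],[0,0,0,0,0,0,-1],[0,0,0,0,0,0,-1],[0,0,0,0,0,0,-1],[0,0,0,0,0,0,-1],[0,0,-25,0,0,0,-1],[0,0,-35,0,0,0,-1],[-30,0,-25,0,0,0,-1],[-35,0,0,0,0,0,-1],[0,0,0,0,0,0,-1],[0,0,0,0,0,0,-1]]]}}

```text
clock: 6.12
position: [0.4464, 0.2318, 0.2254]
tcp_rot: [-0.0, -0.036, 0.999, 0.0]
force: [0.2, 0.9, -0.4]
finger_gap: 0.0857
finger_force: 0.0
```

```bash
python3 - <<'E'
from h import *
o=manip.get_obs();print(o["clock"],o["position"])
ci=camera_info("wrist");im=camera("wrist");save("w2.png",im)
s=camera("scene"); cs=camera_info("scene")
sc=cv2.resize(s[140:260,340:480],None,fx=2.8,fy=2.8,interpolation=cv2.INTER_CUBIC)
save("w2s.png",np.hstack([cv2.resize(im[60:320,180:460],(400,336)),sc[:,:392]]))
ax=np.array([np.cos(np.radians(4.15)),np.sin(np.radians(4.15))])
pv=np.array([.4785,.2335])
for th in(1.25,1.35):
  for r in(.042,.127):
    q=pv-r*np.sin(th)*ax;P=[*q,.064+r*np.cos(th)];print(th,r,proj(ci,P).round(1),proj(cs,P).round(1))
E
```

```text
6.1167 [0.44635279 0.23182959 0.2254142 ]
1.25 0.042 [323.9 201.2] [397.7 179.2]
1.25 0.127 [323.6  83.7] [394.8 155.7]
1.35 0.042 [323.9 198.3] [397.4 179.9]
1.35 0.127 [323.6  79.4] [394.1 158.1]
```

View pics/w2s.png

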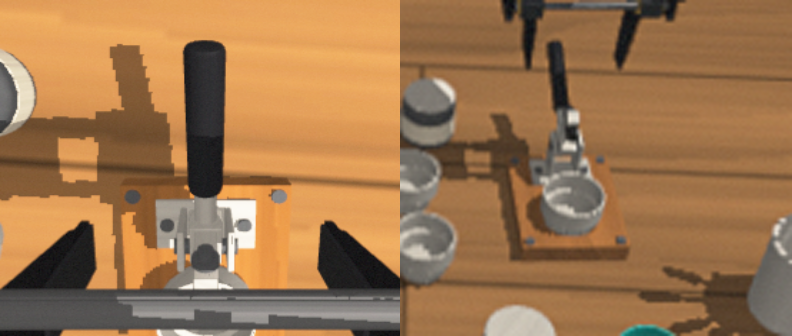

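The lever is laid back. I'll check its angle by triangulating the grip's tip, at roughly (323,91) in wrist and (394,155) in scene, and checking the bolts again.

```bash
python3 - <<'E'
from h import *
im=cv2.imread("pics/w2.png");ci=camera_info("wrist");cs=camera_info("scene");ct=camera_info("top")
print(ci["origin"])
for p in[(273.1,211.7),(375.3,211.7)]: print(onz(ci,p,.022).round(4))
s=camera("scene");t=camera("top")
def blob(g,x0,x1,y0,y1,th):
    m=np.zeros(g.shape[:2],np.uint8);m[y0:y1,x0:x1]=(g.max(2)<th)[y0:y1,x0:x1]
    n,l,st,c=cv2.connectedComponentsWithStats(m);i=1+st[1:,4].argmax();ys,xs=np.where(l==i)
    ends=[]
    for y in(ys.min()+2,ys.max()-2): r=xs[ys==y];ends.append((r.mean(),y))
    return st[i],ends,cv2.minAreaRect(np.c_[xs,ys].astype(np.float32))
print(blob(im,290,350,80,225,75));print(blob(s,385,410,145,185,60))
# expected outline ends: project bar surface for several angles
a=np.radians(4.15);ax=np.array([np.cos(a),np.sin(a),0]);ay=np.array([-ax[1],ax[0],0]);z=np.array([0,0,1])
pv=np.array([.4785,.2335,.064])
for th in(1.1,1.2,1.3,1.35):
    d=-np.sin(th)*ax+np.cos(th)*z;n=np.cos(th)*ax+np.sin(th)*z
    o=[]
    for c in(ci,cs):
        pts=np.array([proj(c,pv+r*d+.009*(np.cos(f)*ay+np.sin(f)*n)) for r in(.042,.127) for f in np.linspace(0,6.28,24)])
        o+=[pts[:,1].min().round(1),pts[:,1].max().round(1)]
    print(th,o)
E
```

```text
[0.37142728 0.22597004 0.31776588]
[0.4645 0.1854 0.022 ]
[0.4578 0.279  0.022 ]
(array([ 309,   92,   29,  121, 3112], dtype=int32), [(np.float64(322.5), np.int64(94)), (np.float64(323.0), np.int64(210))], ((323.0, 152.0), (120.0, 28.0), 90.0))
(array([393, 155,   7,  24, 112], dtype=int32), [(np.float64(395.0), np.int64(157)), (np.float64(397.0), np.int64(176))], ((396.006103515625, 166.55487060546875), (23.41148567199707, 4.527693271636963), 83.6598129272461))
1.1 [np.float64(92.2), np.float64(218.5), np.float64(151.4), np.float64(179.3)]
1.2 [np.float64(85.7), np.float64(213.6), np.float64(153.1), np.float64(180.2)]
1.3 [np.float64(81.8), np.float64(209.2), np.float64(155.1), np.float64(181.1)]
1.35 [np.float64(80.8), np.float64(207.2), np.float64(156.3), np.float64(181.6)]
```

The outlines suggest the lever may be a bit short of its stop, around 1.2 rad. I'll press the handle gently down with closed fingers until the force rises.

Emit:
{"name": "carry_out", "arguments": {"rows": [[[22,0,0,0,0,0,1],[22,0,0,0,0,0,1],[21,0,0,0,0,0,1],[0,0,0,0,0,0,1],[0,0,0,0,0,0,1],[0,0,0,0,0,0,1],[0,0,0,0,0,0,1],[0,0,0,0,0,0,1],[0,0,10,0,0,0,1],[0,0,10,0,0,0,1],[0,0,8,0,0,0,1],[0,0,0,0,0,0,1]]]}}

```text
clock: 7.32
position: [0.379, 0.2264, 0.194]
tcp_rot: [-0.002, -0.036, 0.999, -0.001]
force: [-1.3, 0.5, -0.3]
finger_gap: 0.02
finger_force: 0.0
```

Emit:
{"name": "carry_out", "arguments": {"rows": [[[0,0,5,0,0,0,1],[0,0,4,0,0,0,1],[0,0,4,0,0,0,1],[0,0,4,0,0,0,1],[0,0,3,0,0,0,1],[0,0,3,0,0,0,1],[0,0,0,0,0,0,1]]]}}

```text
clock: 7.9
position: [0.3802, 0.2271, 0.1736]
tcp_rot: [-0.0, -0.036, 0.999, 0.0]
force: [0.6, -0.1, -0.3]
finger_gap: 0.0006
finger_force: 0.1
```

Emit:
{"name": "carry_out", "arguments": {"rows": [[[0,0,2,0,0,0,1],[0,0,2,0,0,0,1],[0,0,2,0,0,0,1],[0,0,0,0,0,0,1]]]}}

```text
clock: 8.23
position: [0.3811, 0.2275, 0.1718]
tcp_rot: [0.0, -0.036, 0.999, 0.0]
force: [-6.8, -3.5, 18.2]
finger_gap: 0.0003
finger_force: 8.4
```

The lever is against its stop: 18 N with the tip at z≈0.094, where 0.095 is expected for fully open. Next I go above the clamped pot.

Emit:
{"name": "carry_out", "arguments": {"rows": [[[0,0,-20,0,0,0,-1],[0,0,-35,0,0,0,-1],[0,0,-35,0,0,0,-1],[-20,0,-15,0,0,0,-1],[-35,0,0,0,0,0,-1],[-35,0,0,0,0,0,-1],[-35,0,0,0,0,0,-1],[-25,0,0,0,0,0,-1],[-9.5,-1,0,0,0,0,-1],[0,0,0,0,0,0,-1],[0,0,0,0,0,0,-1]]]}}

```text
clock: 9.15
position: [0.5389, 0.2375, 0.2726]
tcp_rot: [-0.001, -0.036, 0.999, -0.0]
force: [0.2, -0.1, -0.6]
finger_gap: 0.0685
finger_force: 0.0
```

```bash
python3 - <<'E'
from h import *
o=manip.get_obs();print(o["clock"],o["position"])
im=camera("wrist");save("w3.png",im)
s=camera("scene");sc=cv2.resize(s[140:260,340:480],None,fx=2.8,fy=2.8,interpolation=cv2.INTER_CUBIC)
save("w3s.png",np.hstack([cv2.resize(im,(538,336)),sc[:,:260]]))
E
```

```text
9.15 [0.53889749 0.23750385 0.27256126]
```

View pics/w3s.png

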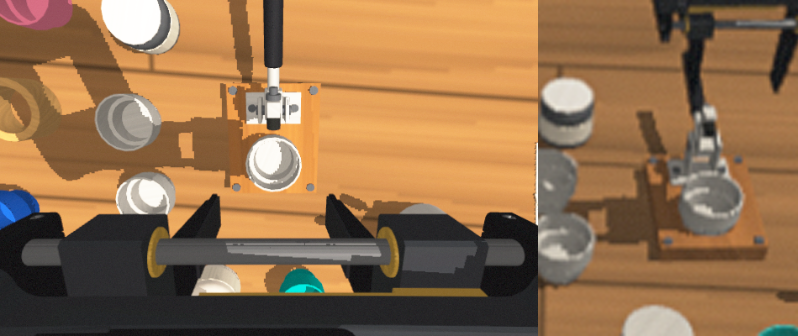

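```bash
python3 - <<'E'
from h import *
ci=camera_info("wrist")
print(onz(ci,(324.8,192.5),.054).round(4),proj(ci,[.5403,.2383,.054]),proj(ci,[.5083,.2383,.054]))
E
```

```text
[0.5411 0.2379 0.054 ] [325.30079697 191.72638772] [327.80058528 158.32978835]
```

Emit:
{"name": "carry_out", "arguments": {"rows": [[[-4.5,0.5,0,0,0,0,-1],[0,0,25,0,0,0,-1],[0,0,35,0,0,0,-1],[0,0,35,0,0,0,-1],[0,0,30,0,0,0,-1],[0,0,20,0,0,0,-1],[0,0,10,0,0,0,-1],[0,0,5,0,0,0,-1],[0,0,2,0,0,0,-1],[0,0,0,0,0,0,-1]]]}}

```text
clock: 10.08
position: [0.5445, 0.2387, 0.1124]
tcp_rot: [0.001, -0.036, 0.999, 0.0]
force: [-0.1, -0.2, 0.7]
finger_gap: 0.0952
finger_force: 0.0
```

Emit:
{"name": "carry_out", "arguments": {"rows": [[[0,0,1.5,0,0,0,1],[0,0,0,0,0,0,1],[0,0,0,0,0,0,1],[0,0,0,0,0,0,1],[0,0,0,0,0,0,1],[0,0,0,0,0,0,1],[0,0,0,0,0,0,1],[0,0,0,0,0,0,1]]], "grip_force": 20}}

```text
clock: 10.75
position: [0.5441, 0.2385, 0.1101]
tcp_rot: [0.0, -0.036, 0.999, 0.0]
force: [-1.4, -0.3, 2.3]
finger_gap: 0.0645
finger_force: 20.2
```

Emit:
{"name": "carry_out", "arguments": {"rows": [[[0,0,-5,0,0,0,1],[0,0,-10,0,0,0,1],[0,0,-20,0,0,0,1],[0,0,-30,0,0,0,1],[0,0,-35,0,0,0,1],[0,0,-35,0,0,0,1],[0,0,-20,0,0,4.15,1],[0,-15,0,0,0,0,1],[0,-25,0,0,0,0,1],[-5,-35,0,0,0,0,1],[-5,-35,0,0,0,0,1],[-5,-35,0,0,0,0,1]]]}}

```text
clock: 11.75
position: [0.5579, 0.0916, 0.2635]
tcp_rot: [-0.001, -0.001, 1.0, -0.0]
force: [0.1, -0.2, -0.7]
finger_gap: 0.0643
finger_force: 20.2
```

Emit:
{"name": "carry_out", "arguments": {"rows": [[[-5,-35,0,0,0,0,1],[0,-35,0,0,0,0,1],[0,-35,0,0,0,0,1],[0,-35,0,0,0,0,1],[0,-35,0,0,0,0,1],[0,-35,0,0,0,0,1],[0,-35,0,0,0,0,1],[0,-35,0,0,0,0,1],[0,-35,0,0,0,0,1],[0,-30,0,0,0,0,1],[0,-18,0,0,0,0,1],[0,0,0,0,0,0,1]]]}}

```text
clock: 12.75
position: [0.5623, -0.2733, 0.2632]
tcp_rot: [-0.001, 0.002, 1.0, -0.0]
force: [-0.4, 0.3, -1.4]
finger_gap: 0.0643
finger_force: 20.2
```

Emit:
{"name": "carry_out", "arguments": {"rows": [[[-3,3,20,0,0,0,1],[0,0,35,0,0,0,1],[0,0,35,0,0,0,1],[0,0,30,0,0,0,1],[0,0,18,0,0,0,1],[0,0,8,0,0,0,1],[0,0,4,0,0,0,1],[0,0,3,0,0,0,1],[0,0,2,0,0,0,1],[0,0,0,0,0,0,1]]]}}

```text
clock: 13.58
position: [0.5675, -0.2669, 0.111]
tcp_rot: [0.001, -0.0, 1.0, -0.001]
force: [-0.2, -0.5, -1.2]
finger_gap: 0.0649
finger_force: 20.2
```

Emit:
{"name": "carry_out", "arguments": {"rows": [[[0,0,1,0,0,0,1],[0,0,1,0,0,0,1],[0,0,1,0,0,0,1],[0,0,0,0,0,0,1]]]}}

```text
clock: 13.92
position: [0.5671, -0.2668, 0.1072]
tcp_rot: [0.0, 0.0, 1.0, -0.0]
force: [-0.1, -0.5, -0.8]
finger_gap: 0.0642
finger_force: 20.2
```

Emit:
{"name": "carry_out", "arguments": {"rows": [[[0,0,1,0,0,0,1],[0,0,0.5,0,0,0,1],[0,0,0,0,0,0,1],[0,0,0,0,0,0,1]]]}}

```text
clock: 14.25
position: [0.5672, -0.2668, 0.1071]
tcp_rot: [0.0, 0.0, 1.0, -0.0]
force: [-3.5, 2.5, 7.2]
finger_gap: 0.0645
finger_force: 20.2
```

Touchdown at the expected height. I'll release, rise and look.

Emit:
{"name": "carry_out", "arguments": {"rows": [[[0,0,-1,0,0,0,-1],[0,0,0,0,0,0,-1],[0,0,0,0,0,0,-1],[0,0,0,0,0,0,-1],[0,0,-20,0,0,0,-1],[0,0,-35,0,0,0,-1],[0,0,-35,0,0,0,-1],[0,0,-35,0,0,0,-1],[0,0,-35,0,0,0,-1],[0,0,0,0,0,0,-1],[0,0,0,0,0,0,-1]]]}}

```text
clock: 15.17
position: [0.568, -0.2672, 0.2696]
tcp_rot: [0.003, 0.0, 1.0, -0.002]
force: [-0.4, -0.6, -0.3]
finger_gap: 0.0949
finger_force: 0.0
```

```bash
cat >> h.py <<'E'
def rim(im,ci,xy,z,r=.032):
    """refine a rim circle: plane-rectify the patch at height z, Hough circle of the known radius; returns world xy"""
    s=2000.;h=.06;n=int(2*h*s)
    g=np.zeros((n,n,2),np.float32)
    for i in range(n):
        for j in range(n): g[i,j]=proj(ci,[xy[0]-h+i/s,xy[1]-h+j/s,z])
    p=cv2.remap(cv2.cvtColor(im,cv2.COLOR_BGR2GRAY),g[...,0],g[...,1],cv2.INTER_LINEAR)
    p=cv2.GaussianBlur(p,(0,0),3)
    c=cv2.HoughCircles(p,cv2.HOUGH_GRADIENT,1,20,param1=60,param2=15,minRadius=int((r-.002)*s),maxRadius=int((r+.002)*s))
    return None if c is None else [(round(xy[0]-h+q[1]/s,4),round(xy[1]-h+q[0]/s,4),round(q[2]/s,4)) for q in c[0][:3]]
E
python3 - <<'E'
from h import *
o=manip.get_obs();print(o["clock"],o["position"])
ci=camera_info("wrist");im=camera("wrist");save("w4.png",im)
print("wrist",rim(im,ci,(.5636,-.267),.051))
ct=camera_info("top");t=camera("top");save("top4.png",t)
for n,q in(("A",(.709,.006)),("B",(.601,.082)),("C",(.508,.067))): print(n,rim(t,ct,q,.046))
save("p4.png",np.hstack([cv2.resize(im,(480,300)),cv2.resize(t[115:245,200:340],(320,300))]))
E
```

```text
15.1667 [ 0.567989   -0.26723942  0.26962636]
wrist [(np.float32(0.5674), np.float32(-0.2678), np.float32(0.0304))]
A [(np.float32(0.7138), np.float32(0.0092), np.float32(0.0337))]
B [(np.float32(0.6028), np.float32(0.0828), np.float32(0.0304))]
C [(np.float32(0.5098), np.float32(0.0668), np.float32(0.0302))]
```

View pics/p4.png

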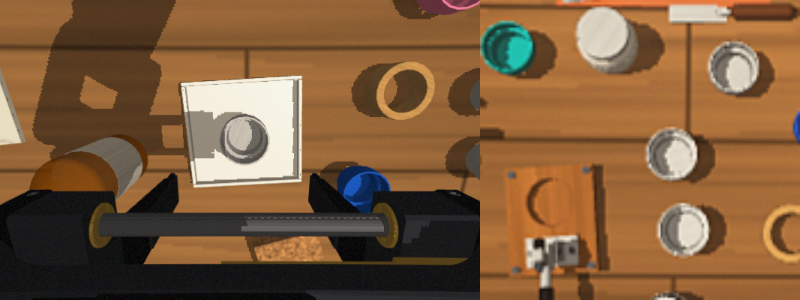

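The pot stands upright on the tray, with its rim centre at about (326.7,184) in the wrist picture. The clamp is empty, and A, B and C are unchanged.

```bash
python3 - <<'E'
from h import *
ci=camera_info("wrist")
print(onz(ci,(326.7,184),.051).round(4))
im=cv2.imread("pics/w4.png")
save("c4.png",cv2.resize(im[135:235,275:380],None,fx=5,fy=5,interpolation=cv2.INTER_CUBIC))
print(proj(ci,[.5635,-.267,.051]))
E
```

```text
[ 0.5598 -0.2643  0.051 ]
[323.7672202  187.90778226]
```

View pics/c4.png

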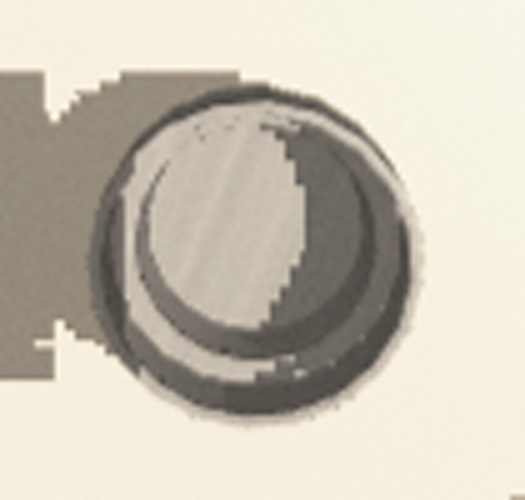

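Emit:
{"name": "carry_out", "arguments": {"rows": [[[0,30,0,0,0,0,-1],[0,35,0,0,0,0,-1],[0,35,0,0,0,0,-1],[0,35,0,0,0,0,-1],[0,35,0,0,0,0,-1],[0,35,0,0,0,0,-1],[0,35,0,0,0,0,-1],[-7,35,0,0,0,0,-1],[-7,35,0,0,0,0,-1],[0,24,0,0,0,0,-1],[0,0,0,0,0,0,-1],[0,0,0,0,0,0,-1]]]}}

```text
clock: 16.27
position: [0.5799, 0.0684, 0.2635]
tcp_rot: [-0.002, -0.001, 1.0, -0.0]
force: [0.4, 0.0, 0.4]
finger_gap: 0.0954
finger_force: 0.0
```

```bash
cat >> h.py <<'E'
def pot(im,ci,xy,z=.046):
    """low-saturation blob near xy; centre of its bounding circle cast onto the rim height"""
    hsv=cv2.cvtColor(im,cv2.COLOR_BGR2HSV);m=((hsv[...,1]<70)&(hsv[...,2]>60)).astype(np.uint8)
    m=cv2.morphologyEx(m,cv2.MORPH_CLOSE,np.ones((5,5)))
    m=cv2.morphologyEx(m,cv2.MORPH_OPEN,np.ones((5,5)))
    u=proj(ci,[*xy,z]);best=None
    for c in cv2.findContours(m,cv2.RETR_EXTERNAL,cv2.CHAIN_APPROX_NONE)[0]:
        e,r=cv2.minEnclosingCircle(c);d=np.hypot(*(np.array(e)-u))
        if cv2.contourArea(c)>300 and(best is None or d<best[0]):best=(d,e,r,cv2.boundingRect(c))
    d,e,r,bb=best;p=onz(ci,e,z);q=onz(ci,(e[0]+r,e[1]),z)
    return p.round(4),"r %.4f"%np.hypot(*(q-p)[:2]),np.round(e,1),bb
E
python3 - <<'E'
from h import *
o=manip.get_obs();print(o["clock"],o["position"])
ci=camera_info("wrist");im=camera("wrist");save("w5.png",im);print(ci["origin"])
print("C",pot(im,ci,(.508,.067)));print("B",pot(im,ci,(.602,.082)))
E
```

```text
16.2667 [0.57989571 0.06839525 0.26348934]
[0.5069221  0.06791867 0.35712018]
C (array([0.5099, 0.0684, 0.046 ]), 'r 0.0328', array([325. , 114.5]), (290, 78, 71, 74))
B (array([0.6017, 0.0839, 0.046 ]), 'r 0.0327', array([340.8, 212.7]), (309, 180, 65, 67))
```

Emit:
{"name": "carry_out", "arguments": {"rows": [[[25,0,10,0,0,0,-1],[25,0,20,0,0,0,-1],[20,0,20,0,0,0,-1],[0,0,30,0,0,0,-1],[0,0,30,0,0,0,-1],[0,0,25,0,0,0,-1],[0,0,16,0,0,0,-1],[0,0,8,0,0,0,-1],[0,0,3,0,0,0,-1],[0,0,2,0,0,0,-1],[0,0,0,0,0,0,-1],[0,0,0,0,0,0,-1]]]}}

```text
clock: 17.32
position: [0.5118, 0.0672, 0.1034]
tcp_rot: [0.001, 0.0, 1.0, 0.0]
force: [-0.2, 0.0, 0.0]
finger_gap: 0.0954
finger_force: 0.0
```

Emit:
{"name": "carry_out", "arguments": {"rows": [[[0,0,0,0,0,0,1],[0,0,0,0,0,0,1],[0,0,0,0,0,0,1],[0,0,0,0,0,0,1],[0,0,0,0,0,0,1],[0,0,0,0,0,0,1],[0,0,0,0,0,0,1]]]}}

```text
clock: 17.9
position: [0.5109, 0.0675, 0.1023]
tcp_rot: [0.0, 0.0, 1.0, 0.0]
force: [-0.6, 0.2, 1.3]
finger_gap: 0.0622
finger_force: 20.0
```

Emit:
{"name": "carry_out", "arguments": {"rows": [[[0,0,-5,0,0,0,1],[0,0,-15,0,0,0,1],[0,0,-25,0,0,0,1],[0,0,-35,0,0,0,1],[0,0,-35,0,0,0,1],[0,0,-30,0,0,0,1],[0,-5,-17,0,0,0,1],[0,-20,0,0,0,0,1],[-10,-30,0,0,0,0,1],[-10,-35,0,0,0,0,1],[-10,-35,0,0,0,0,1],[-10,-35,0,0,0,0,1]]]}}

```text
clock: 18.9
position: [0.5508, -0.094, 0.2642]
tcp_rot: [-0.0, -0.0, 1.0, -0.0]
force: [1.6, -0.4, -1.1]
finger_gap: 0.0625
finger_force: 20.0
```

Emit:
{"name": "carry_out", "arguments": {"rows": [[[-10,-35,0,0,0,0,1],[-3,-35,0,0,0,0,1],[0,-35,0,0,0,0,1],[0,-35,0,0,0,0,1],[0,-23,0,0,0,0,1],[0,-10,0,0,0,0,1],[0,0,0,0,0,0,1],[0,0,0,0,0,0,1]]]}}

```text
clock: 19.57
position: [0.5636, -0.2652, 0.2638]
tcp_rot: [-0.0, 0.0, 1.0, 0.001]
force: [0.8, -0.5, -1.2]
finger_gap: 0.0624
finger_force: 20.0
```

```bash
python3 - <<'E'
from h import *
o=manip.get_obs();print(o["clock"],o["position"],o["finger_gap"])
ci=camera_info("wrist");im=camera("wrist");save("w6.png",im)
print(proj(ci,[.5627,-.266,.051]))
save("c6.png",np.hstack([im[100:400,200:450],cv2.resize(camera("scene")[170:270,180:280],(300,300))]))
E
```

```text
19.5667 [ 0.56363089 -0.26523494  0.26379346] 0.062414145171982426
[323.61128309 190.07434383]
```

View pics/c6.png

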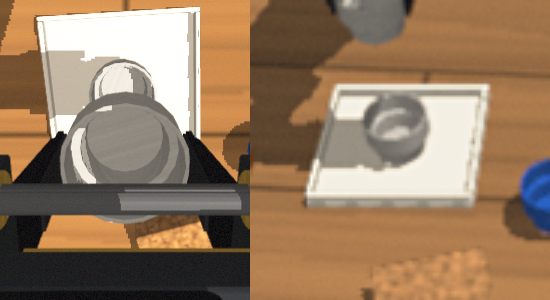

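Emit:
{"name": "carry_out", "arguments": {"rows": [[[0,-0.5,15,0,0,0,1],[0,0,30,0,0,0,1],[0,0,30,0,0,0,1],[0,0,18,0,0,0,1],[0,0,8,0,0,0,1],[0,0,5,0,0,0,1],[0,0,4,0,0,0,1],[0,0,3,0,0,0,1],[0,0,3,0,0,0,1],[0,0,3,0,0,0,1],[0,0,0,0,0,0,1]]]}}

```text
clock: 20.58
position: [0.564, -0.2662, 0.1454]
tcp_rot: [0.0, 0.0, 1.0, -0.0]
force: [0.1, 0.7, -1.1]
finger_gap: 0.0623
finger_force: 20.0
```

Emit:
{"name": "carry_out", "arguments": {"rows": [[[0,0,3,0,0,0,1],[0,0,3,0,0,0,1],[0,0,3,0,0,0,1],[0,0,2,0,0,0,1],[0,0,1,0,0,0,1],[0,0,0,0,0,0,1]]]}}

```text
clock: 21.08
position: [0.5639, -0.2661, 0.133]
tcp_rot: [0.0, 0.0, 1.0, 0.0]
force: [0.9, -0.2, -1.1]
finger_gap: 0.0628
finger_force: 20.0
```

Emit:
{"name": "carry_out", "arguments": {"rows": [[[0,0,1,0,0,0,1],[0,0,1,0,0,0,1],[0,0,1,0,0,0,1],[0,0,0,0,0,0,1]]]}}

```text
clock: 21.42
position: [0.5646, -0.2662, 0.1317]
tcp_rot: [0.001, 0.0, 1.0, -0.0]
force: [0.6, -0.0, 5.3]
finger_gap: 0.0624
finger_force: 20.0
```

Nested home at the expected height. I'll release and go to look at pot B.

Emit:
{"name": "carry_out", "arguments": {"rows": [[[0,0,-0.5,0,0,0,-1],[0,0,0,0,0,0,-1],[0,0,0,0,0,0,-1],[0,0,0,0,0,0,-1],[0,0,-20,0,0,0,-1],[0,0,-35,0,0,0,-1],[0,0,-35,0,0,0,-1],[0,0,-35,0,0,0,-1],[0,0,-10,0,0,0,-1],[-10,30,0,0,0,0,-1],[-10,35,0,0,0,0,-1],[-10,35,0,0,0,0,-1]]]}}

```text
clock: 22.42
position: [0.5938, -0.1656, 0.2654]
tcp_rot: [-0.0, 0.001, 1.0, -0.0]
force: [0.1, 0.7, 0.2]
finger_gap: 0.0951
finger_force: 0.0
```

Emit:
{"name": "carry_out", "arguments": {"rows": [[[-12,35,0,0,0,0,-1],[-12,35,0,0,0,0,-1],[-12,35,0,0,0,0,-1],[-12,35,0,0,0,0,-1],[-12,35,0,0,0,0,-1],[-12,35,0,0,0,0,-1],[-9,25,0,0,0,0,-1],[0,15,0,0,0,0,-1],[0,0,0,0,0,0,-1],[0,0,0,0,0,0,-1]]]}}

```text
clock: 23.25
position: [0.6744, 0.0839, 0.2648]
tcp_rot: [-0.001, -0.0, 1.0, -0.0]
force: [0.1, -0.1, 0.8]
finger_gap: 0.0954
finger_force: 0.0
```

```bash
python3 - <<'E'
from h import *
o=manip.get_obs();print(o["clock"],o["position"])
ci=camera_info("wrist");im=camera("wrist");save("w7.png",im)
print("B",pot(im,ci,(.6017,.0839)));print("A",pot(im,ci,(.71,.006)))
E
```

```text
23.25 [0.67437745 0.083894   0.26477817]
B (array([0.6036, 0.0842, 0.046 ]), 'r 0.0327', array([325.2, 112.8]), (290, 77, 71, 73))
A (array([0.71  , 0.0087, 0.046 ]), 'r 0.0334', array([248.1, 225.1]), (215, 193, 67, 66))
```

Emit:
{"name": "carry_out", "arguments": {"rows": [[[25,0,10,0,0,0,-1],[25,0,20,0,0,0,-1],[20.5,0,20,0,0,0,-1],[0,0,30,0,0,0,-1],[0,0,30,0,0,0,-1],[0,0,25,0,0,0,-1],[0,0,16,0,0,0,-1],[0,0,8,0,0,0,-1],[0,0,3,0,0,0,-1],[0,0,0,0,0,0,-1],[0,0,0,0,0,0,-1]]]}}

```text
clock: 24.22
position: [0.6053, 0.0833, 0.1051]
tcp_rot: [0.001, 0.0, 1.0, 0.0]
force: [0.8, -0.4, 0.7]
finger_gap: 0.095
finger_force: 0.0
```

Emit:
{"name": "carry_out", "arguments": {"rows": [[[0,0,0,0,0,0,1],[0,0,0,0,0,0,1],[0,0,0,0,0,0,1],[0,0,0,0,0,0,1],[0,0,0,0,0,0,1],[0,0,0,0,0,0,1],[0,0,0,0,0,0,1]]]}}

```text
clock: 24.8
position: [0.6045, 0.084, 0.1039]
tcp_rot: [0.0, 0.0, 1.0, 0.0]
force: [-0.2, -1.1, 2.1]
finger_gap: 0.0631
finger_force: 20.0
```

Emit:
{"name": "carry_out", "arguments": {"rows": [[[0,0,-5,0,0,0,1],[0,0,-15,0,0,0,1],[0,0,-25,0,0,0,1],[0,0,-35,0,0,0,1],[0,0,-35,0,0,0,1],[0,0,-30,0,0,0,1],[0,-5,-15,0,0,0,1],[0,-20,0,0,0,0,1],[5,-30,0,0,0,0,1],[5,-35,0,0,0,0,1],[5,-35,0,0,0,0,1],[5,-35,0,0,0,0,1]]]}}

```text
clock: 25.8
position: [0.5837, -0.0773, 0.2636]
tcp_rot: [-0.0, -0.0, 1.0, -0.0]
force: [0.3, -0.6, -1.4]
finger_gap: 0.0627
finger_force: 20.0
```

Emit:
{"name": "carry_out", "arguments": {"rows": [[[5,-35,0,0,0,0,1],[5,-35,0,0,0,0,1],[5,-35,0,0,0,0,1],[5,-35,0,0,0,0,1],[0,-25,0,0,0,0,1],[0,-15,0,0,0,0,1],[0,-10,0,0,0,0,1],[0,0,0,0,0,0,1],[0,0,0,0,0,0,1]]]}}

```text
clock: 26.55
position: [0.5644, -0.2654, 0.2634]
tcp_rot: [-0.0, 0.0, 1.0, 0.0]
force: [-0.5, 0.6, -1.1]
finger_gap: 0.0629
finger_force: 20.0
```

Emit:
{"name": "carry_out", "arguments": {"rows": [[[0,-0.5,15,0,0,0,1],[0,0,30,0,0,0,1],[0,0,25,0,0,0,1],[0,0,10,0,0,0,1],[0,0,5,0,0,0,1],[0,0,4,0,0,0,1],[0,0,3,0,0,0,1],[0,0,3,0,0,0,1],[0,0,3,0,0,0,1],[0,0,3,0,0,0,1],[0,0,2,0,0,0,1],[0,0,0,0,0,0,1]]]}}

```text
clock: 27.55
position: [0.5642, -0.2666, 0.1604]
tcp_rot: [-0.0, 0.0, 1.0, 0.0]
force: [-0.1, -0.1, -0.7]
finger_gap: 0.0626
finger_force: 20.0
```

Emit:
{"name": "carry_out", "arguments": {"rows": [[[0,0,1,0,0,0,1],[0,0,1,0,0,0,1],[0,0,1,0,0,0,1],[0,0,1,0,0,0,1],[0,0,0,0,0,0,1]]]}}

```text
clock: 27.97
position: [0.5647, -0.2667, 0.1575]
tcp_rot: [0.0, 0.0, 1.0, -0.0]
force: [-0.4, 0.7, 1.6]
finger_gap: 0.0628
finger_force: 20.0
```

Emit:
{"name": "carry_out", "arguments": {"rows": [[[0,0,1,0,0,0,1],[0,0,1,0,0,0,1],[0,0,0,0,0,0,1]]]}}

```text
clock: 28.22
position: [0.565, -0.2667, 0.1573]
tcp_rot: [0.001, 0.0, 1.0, -0.0]
force: [-2.9, 2.7, 9.7]
finger_gap: 0.0629
finger_force: 20.0
```

Seated. I'll release and go to look at pot A.

Emit:
{"name": "carry_out", "arguments": {"rows": [[[0,0,-1,0,0,0,-1],[0,0,0,0,0,0,-1],[0,0,0,0,0,0,-1],[0,0,0,0,0,0,-1],[0,0,-20,0,0,0,-1],[0,0,-35,0,0,0,-1],[0,0,-35,0,0,0,-1],[0,0,-20,0,0,0,-1],[-15,20,0,0,0,0,-1],[-24,30,0,0,0,0,-1],[-24,30,0,0,0,0,-1],[-24,30,0,0,0,0,-1]]]}}

```text
clock: 29.22
position: [0.6519, -0.1557, 0.2655]
tcp_rot: [-0.0, 0.001, 1.0, -0.0]
force: [0.5, -0.1, 0.1]
finger_gap: 0.0953
finger_force: 0.0
```

Emit:
{"name": "carry_out", "arguments": {"rows": [[[-24,30,0,0,0,0,-1],[-24,30,0,0,0,0,-1],[-24,30,0,0,0,0,-1],[-24,30,0,0,0,0,-1],[-20,25,0,0,0,0,-1],[-10,15,0,0,0,0,-1],[-5,6,0,0,0,0,-1],[0,0,0,0,0,0,-1],[0,0,0,0,0,0,-1]]]}}

```text
clock: 29.97
position: [0.782, 0.0089, 0.2649]
tcp_rot: [-0.001, 0.0, 1.0, -0.0]
force: [-0.5, 0.1, -0.1]
finger_gap: 0.0952
finger_force: 0.0
```

```bash
python3 - <<'E'
from h import *
o=manip.get_obs();print(o["clock"],o["position"])
ci=camera_info("wrist");im=camera("wrist");save("w8.png",im)
print("A",pot(im,ci,(.71,.0087)))
save("p8.png",np.hstack([cv2.resize(im,(480,300)),cv2.resize(camera("scene")[150:280,180:320],(320,300))]))
E
```

```text
29.9667 [0.78203959 0.00886584 0.26493247]
A (array([0.7132, 0.0073, 0.046 ]), 'r 0.0328', array([323., 115.]), (288, 79, 71, 73))
```

View pics/p8.png

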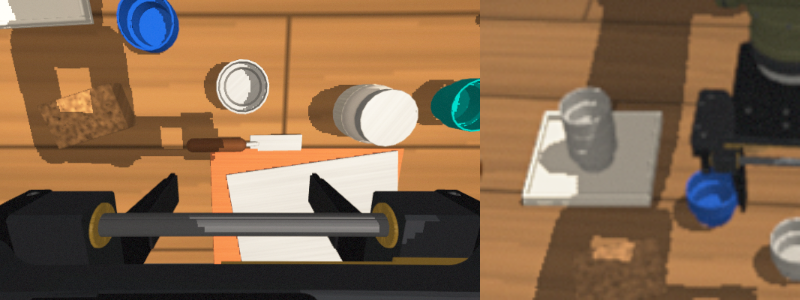

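Emit:
{"name": "carry_out", "arguments": {"rows": [[[25,-1.5,10,0,0,0,-1],[25,0,20,0,0,0,-1],[19,0,20,0,0,0,-1],[0,0,30,0,0,0,-1],[0,0,30,0,0,0,-1],[0,0,25,0,0,0,-1],[0,0,16,0,0,0,-1],[0,0,8,0,0,0,-1],[0,0,3,0,0,0,-1],[0,0,0,0,0,0,-1],[0,0,0,0,0,0,-1]]]}}

```text
clock: 30.98
position: [0.7145, 0.0075, 0.1056]
tcp_rot: [0.001, 0.0, 1.0, -0.0]
force: [-0.9, 1.0, 0.4]
finger_gap: 0.0952
finger_force: 0.0
```

Emit:
{"name": "carry_out", "arguments": {"rows": [[[0,0,0,0,0,0,1],[0,0,0,0,0,0,1],[0,0,0,0,0,0,1],[0,0,0,0,0,0,1],[0,0,0,0,0,0,1],[0,0,0,0,0,0,1],[0,0,0,0,0,0,1]]]}}

```text
clock: 31.57
position: [0.7135, 0.0079, 0.104]
tcp_rot: [0.0, 0.0, 1.0, -0.0]
force: [-0.2, 1.3, 1.3]
finger_gap: 0.0646
finger_force: 20.0
```

Emit:
{"name": "carry_out", "arguments": {"rows": [[[0,0,-5,0,0,0,1],[0,0,-15,0,0,0,1],[0,0,-25,0,0,0,1],[0,0,-35,0,0,0,1],[0,0,-35,0,0,0,1],[0,0,-30,0,0,0,1],[0,-5,-20,0,0,0,1],[10,-20,0,0,0,0,1],[16,-30,0,0,0,0,1],[17,-30,0,0,0,0,1],[17,-30,0,0,0,0,1],[17,-30,0,0,0,0,1]]]}}

```text
clock: 32.57
position: [0.6354, -0.1381, 0.2699]
tcp_rot: [0.0, -0.0, 1.0, -0.0]
force: [0.6, -1.0, -1.1]
finger_gap: 0.0644
finger_force: 20.0
```

Emit:
{"name": "carry_out", "arguments": {"rows": [[[17,-30,0,0,0,0,1],[17,-30,0,0,0,0,1],[17,-30,0,0,0,0,1],[14,-22,0,0,0,0,1],[7,-12,0,0,0,0,1],[0,-5.5,0,0,0,0,1],[0,0,0,0,0,0,1],[0,0,0,0,0,0,1]]]}}

```text
clock: 33.23
position: [0.565, -0.2659, 0.269]
tcp_rot: [0.0, -0.0, 1.0, 0.0]
force: [0.6, 0.4, -1.1]
finger_gap: 0.0641
finger_force: 20.0
```

Descend 84 mm to about 0.185, then step down slowly.

Emit:
{"name": "carry_out", "arguments": {"rows": [[[1,-0.5,12,0,0,0,1],[0,0,22,0,0,0,1],[0,0,18,0,0,0,1],[0,0,10,0,0,0,1],[0,0,4,0,0,0,1],[0,0,3,0,0,0,1],[0,0,3,0,0,0,1],[0,0,3,0,0,0,1],[0,0,3,0,0,0,1],[0,0,3,0,0,0,1],[0,0,3,0,0,0,1],[0,0,0,0,0,0,1]]]}}

```text
clock: 34.23
position: [0.5631, -0.267, 0.1841]
tcp_rot: [-0.0, 0.0, 1.0, 0.0]
force: [0.1, 0.7, -1.1]
finger_gap: 0.0642
finger_force: 20.0
```

Emit:
{"name": "carry_out", "arguments": {"rows": [[[0,0,1,0,0,0,1],[0,0,1,0,0,0,1],[0,0,1,0,0,0,1],[0,0,1,0,0,0,1],[0,0,0,0,0,0,1]]]}}

```text
clock: 34.65
position: [0.5638, -0.2673, 0.1817]
tcp_rot: [0.001, 0.0, 1.0, -0.0]
force: [-0.0, 0.7, 3.4]
finger_gap: 0.0645
finger_force: 20.0
```

Emit:
{"name": "carry_out", "arguments": {"rows": [[[0,0,1,0,0,0,1],[0,0,0.5,0,0,0,1],[0,0,0,0,0,0,1]]]}}

```text
clock: 34.9
position: [0.5642, -0.2673, 0.1815]
tcp_rot: [0.001, 0.0, 1.0, -0.0]
force: [-1.5, 1.9, 7.8]
finger_gap: 0.0642
finger_force: 20.0
```

Emit:
{"name": "carry_out", "arguments": {"rows": [[[0,0,-1,0,0,0,-1],[0,0,0,0,0,0,-1],[0,0,0,0,0,0,-1],[0,0,0,0,0,0,-1],[0,0,-15,0,0,0,-1],[0,0,-30,0,0,0,-1],[0,0,-35,0,0,0,-1],[0,20,-20,0,0,0,-1],[0,35,0,0,0,0,-1],[0,35,0,0,0,0,-1],[0,35,0,0,0,0,-1],[0,35,0,0,0,0,-1]]]}}

```text
clock: 35.9
position: [0.563, -0.1058, 0.2799]
tcp_rot: [-0.0, 0.0, 1.0, 0.0]
force: [0.5, 0.6, -0.6]
finger_gap: 0.0948
finger_force: 0.0
```

Emit:
{"name": "carry_out", "arguments": {"rows": [[[15,30,0,0,0,0,-1],[18,33,0,0,0,0,-1],[18,33,0,0,0,0,-1],[18,33,0,0,0,0,-1],[18,33,0,0,0,0,-1],[18,33,0,0,0,0,-1],[18,33,0,0,0,0,-1],[18,33,0,0,0,0,-1],[18,33,0,0,0,0,-1],[18,28,0,0,0,0,-1],[5,10,0,0,0,0,-1],[0,0,0,0,0,-4.15,-1]]]}}

```text
clock: 36.9
position: [0.3798, 0.2269, 0.2797]
tcp_rot: [-0.0, -0.039, 0.999, 0.0]
force: [0.2, -0.2, -0.2]
finger_gap: 0.0952
finger_force: 0.0
```

Emit:
{"name": "carry_out", "arguments": {"rows": [[[0,0,0,0,0,0,-1],[0,0,0,0,0,0,-1]]]}}

```text
clock: 37.07
position: [0.3812, 0.225, 0.2798]
tcp_rot: [-0.0, -0.036, 0.999, -0.0]
force: [0.2, 0.0, 0.5]
finger_gap: 0.0946
finger_force: 0.0
```

```bash
python3 - <<'E'
from h import *
o=manip.get_obs();print(o["clock"],o["position"],o["tcp_rot"])
ci=camera_info("wrist");im=camera("wrist");t=camera("top");s=camera("scene")
save("w9.png",im)
print(proj(ci,[.3812,.2264,.086]))
save("p9.png",np.hstack([cv2.resize(im,(480,300)),cv2.resize(s[150:280,180:320],(320,300))]))
E
```

```text
37.0667 [0.38123394 0.22496936 0.27983934] [-1.76347537e-04 -3.55412350e-02  9.99368184e-01 -1.48883039e-04]
[326.47428702 196.07255984]
```

View pics/p9.png

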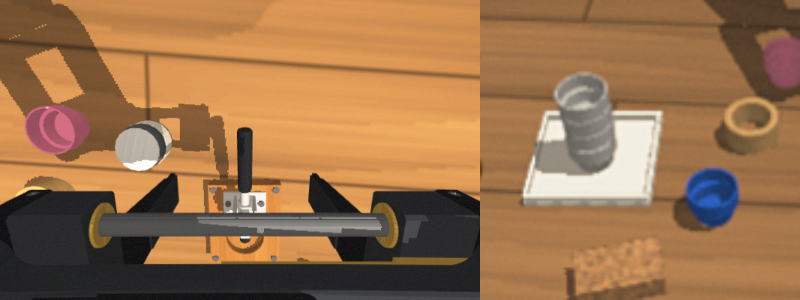

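The stack of four is upright on the tray, and the lever handle lies centred below the gripper. Now I'll grip it and swing it shut.

Emit:
{"name": "carry_out", "arguments": {"rows": [[[0,1,20,0,0,0,-1],[0,0,35,0,0,0,-1],[0,0,35,0,0,0,-1],[0,0,25,0,0,0,-1],[0,0,13,0,0,0,-1],[0,0,5,0,0,0,-1],[0,0,2,0,0,0,-1],[0,0,0,0,0,0,1],[0,0,0,0,0,0,1],[0,0,0,0,0,0,1],[0,0,0,0,0,0,1],[0,0,0,0,0,0,1]]], "grip_force": 15}}

```text
clock: 38.22
position: [0.3818, 0.2262, 0.1461]
tcp_rot: [0.001, -0.036, 0.999, 0.0]
force: [-0.3, -0.3, 0.4]
finger_gap: 0.0674
finger_force: 0.0
```

Emit:
{"name": "carry_out", "arguments": {"rows": [[[0,0,0,0,0,0,1],[0,0,0,0,0,0,1],[0,0,0,0,0,0,1],[0,0,0,0,0,0,1],[0,0,0,0,0,0,1],[0,0,0,0,0,0,1],[0,0,0,0,0,0,1],[0,0,0,0,0,0,1],[0,0,0,0,0,0,1]]]}}

```text
clock: 38.97
position: [0.3813, 0.2262, 0.1451]
tcp_rot: [-0.0, -0.036, 0.999, 0.0]
force: [-0.1, 2.3, -0.6]
finger_gap: 0.0176
finger_force: 15.0
```

Emit:
{"name": "carry_out", "arguments": {"rows": [[[-1.9,0,-7.2,0,0,0,1],[-2.5,0,-7.1,0,0,0,1],[-3,0,-6.9,0,0,0,1],[-3.5,0,-6.6,0,0,0,1],[-4,0,-6.4,0,0,0,1],[-4.4,0,-6,0,0,0,1],[-4.9,0,-5.7,0,0,0,1],[-5.3,0,-5.3,0,0,0,1],[-5.7,0,-4.9,0,0,0,1],[-6,0,-4.5,0,0,0,1],[-6.3,0,-4,0,0,0,1],[-6.6,0,-3.5,0,0,0,1]]]}}

```text
clock: 39.97
position: [0.435, 0.2301, 0.2139]
tcp_rot: [-0.001, -0.036, 0.999, 0.0]
force: [-3.6, 3.9, -0.9]
finger_gap: 0.0174
finger_force: 15.0
```

Emit:
{"name": "carry_out", "arguments": {"rows": [[[-6.9,0,-3,0,0,0,1],[-7.1,0,-2.5,0,0,0,1],[-7.2,0,-2,0,0,0,1],[-7.4,0,-1.4,0,0,0,1],[-7.4,0,-0.8,0,0,0,1],[-7.5,0,-0.3,0,0,0,1],[0,0,0,0,0,0,1]]]}}

```text
clock: 40.55
position: [0.4811, 0.2335, 0.2259]
tcp_rot: [0.003, -0.036, 0.999, 0.001]
force: [1.5, 4.2, 2.7]
finger_gap: 0.0159
finger_force: 14.8
```

Emit:
{"name": "carry_out", "arguments": {"rows": [[[-1.5,0,0,0,0,0,1],[-1.5,0,0,0,0,0,1],[-1,0,0,0,0,0,1],[0,0,0,0,0,0,1]]]}}

```text
clock: 40.88
position: [0.4841, 0.2337, 0.2254]
tcp_rot: [0.002, -0.036, 0.999, 0.001]
force: [1.6, 3.7, 5.3]
finger_gap: 0.0114
finger_force: 13.3
```

The grip slid off the bar near the end of the swing. I'll release and push the handle shut from behind with closed fingers.

Emit:
{"name": "carry_out", "arguments": {"rows": [[[0,0,0,0,0,0,0.2],[0,0,0,0,0,0,0.2],[0,0,0,0,0,0,0.2],[0,0,0,0,0,0,0.2],[0,0,-25,0,0,0,0.2],[0,0,-35,0,0,0,0.2],[0,0,-15,0,0,0,1],[15,0,0,0,0,0,1],[20,0,0,0,0,0,1],[15,0,0,0,0,0,1],[0,0,0,0,0,0,1],[0,0,0,0,0,0,1]]]}}

```text
clock: 41.88
position: [0.4323, 0.2294, 0.2977]
tcp_rot: [-0.0, -0.036, 0.999, -0.0]
force: [-1.2, 0.7, -0.6]
finger_gap: 0.0037
finger_force: 0.0
```

```bash
python3 - <<'E'
from h import *
o=manip.get_obs();print(o["clock"],o["position"],o["finger_gap"])
ci=camera_info("wrist");im=camera("wrist");save("w10.png",im)
a=np.radians(4.15);ax=np.array([np.cos(a),np.sin(a),0]);pv=np.array([.4785,.2335,.064])
for th in(0,.1,.2):
    print(th,[proj(ci,pv+r*(-np.sin(th)*ax+np.cos(th)*np.array([0,0,1]))).round(1) for r in(.042,.127)])
save("p10.png",np.hstack([im[60:400,160:480],cv2.resize(camera("scene")[140:240,350:450],(340,340))]))
E
```

```text
41.8833 [0.43234519 0.229419   0.29770017] 0.0037024468544589817
0 [array([325.8, 245.9]), array([326.2, 295.7])]
0.1 [array([325.8, 241.5]), array([326.2, 278. ])]
0.2 [array([325.8, 237. ]), array([326.2, 259.2])]
```

View pics/p10.png

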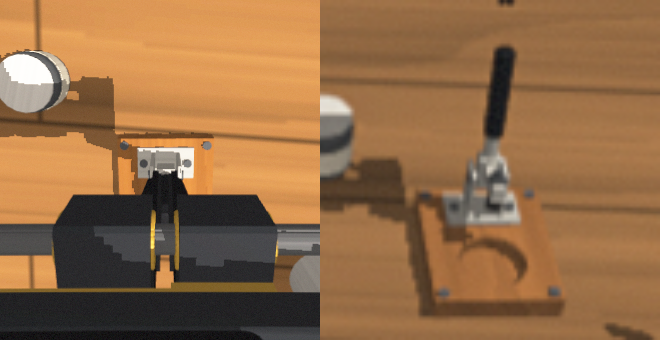

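The handle is nearly upright in the scene view. I'll lower behind it and push toward +x.

Emit:
{"name": "carry_out", "arguments": {"rows": [[[0,0,20,0,0,0,1],[0,0,30,0,0,0,1],[0,0,20,0,0,0,1],[0,0,5,0,0,0,1],[-5,0,0,0,0,0,1],[-4,0,0,0,0,0,1],[-3,0,0,0,0,0,1],[-2,0,0,0,0,0,1],[0,0,0,0,0,0,1]]]}}

```text
clock: 42.73
position: [0.4479, 0.2309, 0.2248]
tcp_rot: [0.001, -0.036, 0.999, 0.0]
force: [-0.4, -0.7, 0.3]
finger_gap: 0.0006
finger_force: 0.2
```

Emit:
{"name": "carry_out", "arguments": {"rows": [[[-2,0,0,0,0,0,1],[-2,0,0,0,0,0,1],[-2,0,0,0,0,0,1],[-2,0,0,0,0,0,1],[-2,0,0,0,0,0,1],[0,0,0,0,0,0,1]]]}}

```text
clock: 43.23
position: [0.4571, 0.2315, 0.2234]
tcp_rot: [0.0, -0.036, 0.999, 0.0]
force: [-0.8, 0.4, 0.7]
finger_gap: 0.0004
finger_force: 0.3
```

Emit:
{"name": "carry_out", "arguments": {"rows": [[[-1,0,0,0,0,0,1],[-1,0,0,0,0,0,1],[-1,0,0,0,0,0,1],[-1,0,0,0,0,0,1],[0,0,0,0,0,0,1]]]}}

```text
clock: 43.65
position: [0.4594, 0.2316, 0.2232]
tcp_rot: [-0.003, -0.036, 0.999, -0.0]
force: [-8.9, -0.9, 6.3]
finger_gap: 0.0006
finger_force: 4.6
```

Emit:
{"name": "carry_out", "arguments": {"rows": [[[-1,0,0,0,0,0,1],[0,0,0,0,0,0,1],[0,0,0,0,0,0,1]]]}}

```text
clock: 43.9
position: [0.4596, 0.2317, 0.2232]
tcp_rot: [-0.004, -0.036, 0.999, -0.0]
force: [-13.0, -1.5, 9.2]
finger_gap: 0.0007
finger_force: 6.3
```

Emit:
{"name": "carry_out", "arguments": {"rows": [[[10,0,0,0,0,0,1],[20,0,0,0,0,0,1],[20,0,-20,0,0,0,1],[0,0,-35,0,0,0,1],[0,0,-35,0,0,0,1],[0,0,0,0,0,0,1],[0,0,0,0,0,0,1]]]}}

```text
clock: 44.48
position: [0.4129, 0.2285, 0.3162]
tcp_rot: [0.003, -0.036, 0.999, 0.001]
force: [0.6, -0.6, -0.6]
finger_gap: 0.0008
finger_force: 0.0
```

```bash
python3 - <<'E'
from h import *
o=manip.get_obs();print(o["clock"],o["position"],o["finger_gap"])
t=camera("top");s=camera("scene")
save("fin.png",np.vstack([np.hstack([cv2.resize(s[140:290,170:470],(520,260)),cv2.resize(s[195:245,195:265],(280,260))]),cv2.resize(t[100:280,190:520],(800,436))[:330]]))
E
```

```text
44.4833 [0.41287469 0.22846587 0.31617845] 0.0007862789669661114
```

View pics/fin.png

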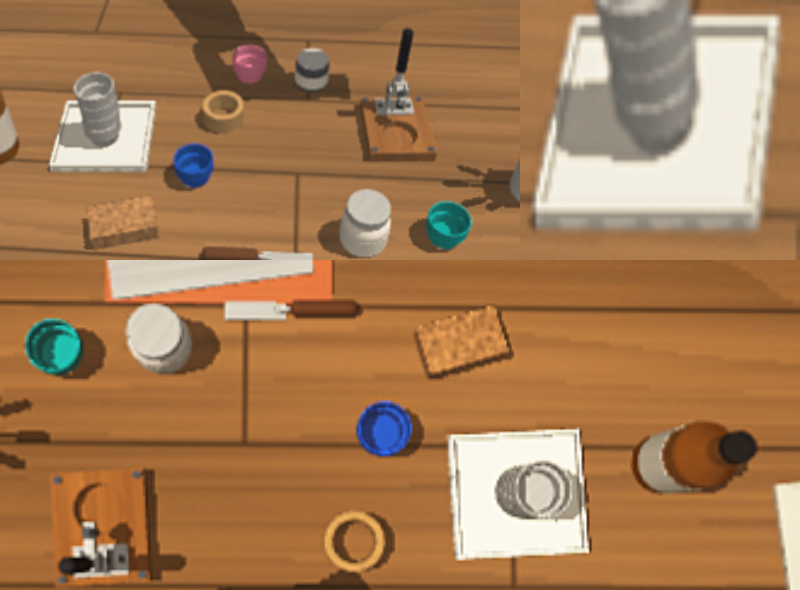

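The final views show all four steel pots in one upright stack on the tray. The lever is shut and the other things are in place.

```bash
python3 -c "
from plant import manip
print(manip.hand_in())"
```

```text
the job is handed in; nothing more can be done
None
```

I handed the job in: the clamp lever was swung fully back before pot0 came out, all four steel pots present are in one upright nested stack on the white tray, the lever is pushed shut against its stop, and the other things on the bench were left where they stood (hand-in gave no verdict).

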